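# Pass two flute joints under the bench magnifier

## Task

Lay the two keyed flute joints (the long body joint and the short foot joint, but not the head joint with the lip plate) gently side by side in the two cradles of the wooden carrier, each centred over its pair of V-blocks; either may have either cradle. Then take the carrier by its upright grip and slide it between the guide rails under the magnifier lamp until it is fully home against the end stop. Do not drop the joints or bump the lamp, and leave the rest of the bench as it is.

Things in the scene. Friction and masses are not known exactly. Their poses are not given: they have to be found in the camera images.
- carrier: Loose wooden board 210 x 128 x 14 mm, 0.45 kg, lying in front of the rails, front corners cut off. Origin: middle of the underside; x runs to its front end (x = +105 mm), which goes under the lamp first; z up. It carries two parallel cradles along x, at y = +36 and y = -36 mm, and an upright grip at the rear.
- cradle_a (a point): Middle of the carrier's left cradle (y = +36, x = +30 mm on the carrier), at the height of a seated joint's axis, 40.4 mm above the underside. Axes as the carrier's; a seated joint lies along x. A cradle is two dark wooden V-blocks (90 degree V, each 16 mm thick, top 35 mm high) at 40 mm before and behind this point, nothing between them above the 14 mm board.
- cradle_b (a point): The same for the right cradle (y = -36, x = +30 mm on the carrier).
- grip (a point): Middle of the carrier's upright grip, a pale wooden block at x = -88, y = 0 mm on the carrier: 32 mm along x, 22 mm across y, from 14 to 62 mm above the bench; this point is 46 mm above it.
- frame: Fixed aluminium guide frame. Its origin and axes are where the carrier's lie when home; the carrier enters along +x. Two rails 12 mm high, 132 mm apart inside (2 mm play each side), from x = 0 to 117 mm; before them flared lead-ins from x = -32 mm, 152 mm apart at the mouth. End stop: a bar 16 mm high, its face at x = +105 mm.
- lamp: Round white bench magnifier with a clear lens, fixed over the frame; same origin and axes. Head: ring of 105 mm outer radius about x = 85, y = 0 mm (near edge x = -20), from 78 to 108 mm above the bench, on two posts at x = 85, y = +/-92 mm; a thin stand behind (x = 235 mm) is 160 mm high. The home carrier's grip stays 68 mm before the head's edge.
- body_joint: Loose long flute part, a bright metal tube 140 mm long, 26 mm in diameter, 0.16 kg, with five flat keys in a row. Origin: middle of the tube, on its axis; x along the tube. It starts lying in one of the wooden rests, axis 40.4 mm above the bench. The keys stand up 4 mm from the top.
- foot_joint: Loose short flute part, a bright metal tube 104 mm long, 26 mm in diameter, 0.12 kg, with three flat keys. Origin: middle of the tube, on its axis; x along the tube. It starts in the other wooden rest, axis 40.4 mm above the bench.
- rest_a: Fixed wooden rest, 120 x 56 mm, base 14 mm thick, with two V-blocks like those of the carrier, at x = +/-40 mm of its middle; one of the two joints starts in it. Origin: middle of the underside, x along the joint.
- rest_b: The same as rest_a, with the other joint.
- head_joint: Bystander: plain metal tube 190 mm long, 26 mm in diameter, with an oval lip plate and no keys, in a third rest at the side. Origin: middle of the tube.
- oil_bottle: Bystander: amber bottle, 44 mm wide, 85 mm high. Origin: centre of the base.
- jar: Bystander: small jar with a lid, 56 mm wide, 50 mm high. Origin: centre of the base.
- rod_block: Bystander: wooden block 90 x 50 x 30 mm with upright steel rods to 120 mm high. Origin: centre of the base.
- screwdriver: Bystander: screwdriver 160 mm long lying flat, 13 mm high. Origin: near its middle, on the bench.
- spring_hook: Bystander: wooden-handled hand tool like the screwdriver, 160 mm long, lying flat.
- pliers: Bystander: pliers 145 mm long lying flat, 13 mm high. Origin: pivot, on the bench.

How it is judged:
By the outcome, as a careful person would: the job done as asked, in the order asked, and still so for the second after the job is handed in, with the robot touching nothing.
It also fails if it takes over 58 s, if anything falls off the work surface, if the arm or the gripper's body presses on something with over 40 N, if the wrist force passes 120 N, or if a joint passes its speed limit or range.

## Robot

A 7-joint arm with a two-finger parallel gripper is mounted at the origin on the work surface. World frame = base frame: x ahead of the robot, y to its left, z up, the work surface at z = 0. Lengths are in m, angles in degrees, forces in N, time in s.
With the tool pointing down it reaches from about 0.425 to 0.875 m from the base axis. Payload 4.7 kg.
Tool frame: the origin (TCP) lies between the finger pads; the fingertips stand ahead of it and the grasp point (between the pads) lies 11 mm behind it (bot.finger_overhang is the z of the fingertips in the tool frame, in m); z points along the fingers, y is the line along which they close (so a half turn about z gives the same grasp; the last joint's range is limited). The gripper opens to 85 mm and grips with 20 to 120 N. Pads are 22 mm wide; open, the fingers measure 114 mm over their backs; the gripper's body (76 mm by 85 mm) begins 54 mm behind the grasp point. The pads swing forward as they close: fully open they stand 13 mm farther back than shut.
Start: joints at [0.808, 18.392, -4.016, 83.108, 1.295, 78.541, -3.26], TCP at [0.65, -0, 0.239] pointing down, gripper open.
Joint ranges: [-163.93, 163.93], [-17.29, 119.83], [-79.2, 71.16], [3.27, 140.29], [-89.18, 269.18], [5.43, 117.66], [-154.24, 154.24]. Speed limits (degrees/s): [147.25, 147.25, 180, 180, 180, 180, 180].

## Interface

Orientations are given as a 3x3 rotation matrix whose columns are the frame's x, y, z axes.
In Python, from rig import status, snapshot, bot gives the robot as it stands. The module is installed in compiled form; this text tells all that it offers.
- The arm moves only by the tool step_arm, never from a script. Its argument "targets" is a list that holds one entry, the list of rows, each a list of 4 numbers: the shift along the tool's x, y, z in m, then the turn about the tool's z in degrees. A call has 1 to 5 rows; each row shifts and turns the commanded pose from where the row before left it, along the tool's axes as they then stand; what a row does not reach is not made up. A row lasts 1/8 s, in which the tool goes at most 62.5 mm and 10.7 degrees, less where a joint would pass 70% of its speed; a pose out of reach is approached as far as the arm can. A call is refused whole if a number of a shift passes 0.0625 or a number of a turn 10.7, either way. A call with a gripper value outside its range is refused whole. "claw" is the opening, from 0 (shut) to 1 (fully open), set as the call begins (left out, the last holds). The fingers move at their own pace and stop on an object; "squeeze" is the grip in N (left out, the last holds). Time passes only in rows, so rows that do not move let the fingers close. It gives the time, the measured TCP pose, the force, the opening and the grip force at its end, in the units of the state.
- status.get_state(): the state, without advancing time (a new reading comes with each control period).
- snapshot(name): name is "scene" or "side" or "wrist"; returns a dict with "color" (480x640x3 uint8, blue, green, red), "range_z" (480x640 float32, m along the optical axis (not along the pixel's ray), 0 where there is no reading), "camera_matrix" (3x3 intrinsics, pixels), "rvec" (rotation vector, rad) and "tvec" (3), from world to camera coordinates, as OpenCV has them; the wrist camera has in their place "T_tool_cam" (4x4, takes a point from camera to tool coordinates, whose origin is the TCP and whose axes are the flange's). Camera axes: x right, y down, z forward; pixel columns grow to the right and rows downward; lengths in m; the calibration is good to about 2 mm. The wrist camera is an equidistant fisheye: a pixel r from the principal point sees the ray r / f radians off the axis. A picture is of the moment at which its call begins: read the wrist's pose just before it.
- bot.job_done(): hands the job in; it is judged then, once.
The state is a dict: "t": time; "joint_positions": joint angles; "joint_velocities": joint speeds; "tau": joint torques, N m; "eef_pos": TCP position; "tcp_rot": TCP orientation; "ft_force": force on the tool from outside, world axes, zero at the start; "wrist_torque": the same for the moment, N m; "finger_gap": finger opening in m; "grip_force": force on a finger pad.
Only numpy, scipy, OpenCV 4.12 (cv2) and the standard library are available. Lean on these libraries where they do the work, as an engineer would, in place of code of your own. Each camera call takes 0.05 s, during which the arm holds its last target. There are 200 camera calls.

## Working session

There is one attempt and no reset: what is moved stays moved. The work goes in short steps, Python scripts to look and compute and a tool call to move; the robot and the scene stay as the last step left them, time stands still between calls to the robot, and variables do not carry over. Pictures are saved under pics/ and viewed, at most 10 in all, crops included, and the job is handed in when it is done.

Besides the shell and the picture viewer there is one more tool, called after "Request:" as a command line: name --argument value ..., lists and objects as JSON in quotes. step_arm: Moves the arm, as the interface text tells. Its arguments: {"type":"object","properties":{"targets":{"type":"array"},"claw":{"type":"number"},"squeeze":{"type":"number"}},"required":["targets"]}

```bash
mkdir -p pics; cat > h.py <<'E'
import numpy as np,cv2
from rig import status,snapshot,bot
def cam(s):
    R=cv2.Rodrigues(np.array(s["rvec"],float))[0];return np.array(s["camera_matrix"]),R,np.array(s["tvec"],float).ravel()
def cloud(s):
    K,R,t=cam(s);z=s["range_z"];v,u=np.mgrid[:480,:640]
    P=np.stack([(u-K[0,2])/K[0,0]*z,(v-K[1,2])/K[1,1]*z,z],-1)
    W=(P-t)@R; W[z==0]=np.nan; return W
def ray(s,uv,h):
    K,R,t=cam(s);uv=np.atleast_2d(uv).astype(float)
    d=np.c_[(uv[:,0]-K[0,2])/K[0,0],(uv[:,1]-K[1,2])/K[1,1],np.ones(len(uv))]@R
    c=-R.T@t; return c+d*((h-c[2])/d[:,2])[:,None]
E
python3 - <<'E'
from h import *
import pickle
for n in("scene","side"):
    s=snapshot(n);pickle.dump(s,open(n+".pkl","wb"));cv2.imwrite(f"pics/{n}0.png",s["color"])
    K,R,t=cam(s);print(n,K[0,0],-R.T@t,R[2])
s=status.get_state();print(s["eef_pos"],s["tcp_rot"],s["finger_gap"],bot.finger_overhang,s["ft_force"])
E
```

```text
scene 447.3880666332628 [1.31768964 0.60806193 0.78175704] [-0.6386402  -0.50320013 -0.5821755 ]
side 533.461984280343 [-0.2197098   0.78089093  0.93086581] [ 0.52895053 -0.58087006 -0.6187094 ]
[ 6.49514110e-01 -3.79096626e-05  2.38322474e-01] [[-5.54556193e-05  9.99998447e-01 -1.76179046e-03]
 [ 9.99999994e-01  5.52892746e-05 -9.44665193e-05]
 [-9.43689644e-05 -1.76179569e-03 -9.99998444e-01]] 0.08546219191912335 0.008 [ 0.63383803 -0.37571598  0.16418365]
```

View pics/scene0.png

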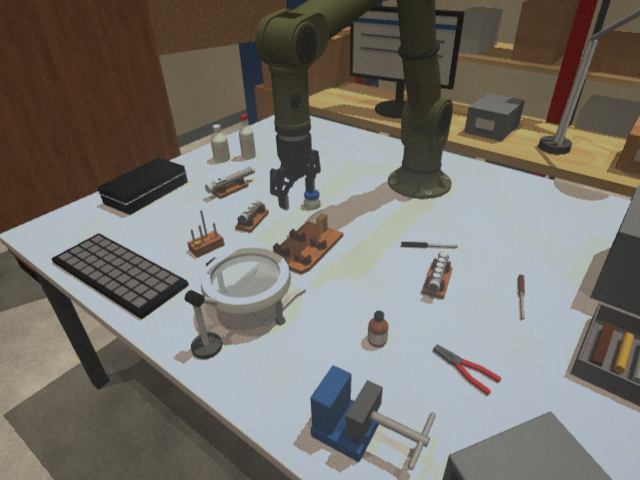

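View pics/side0.png

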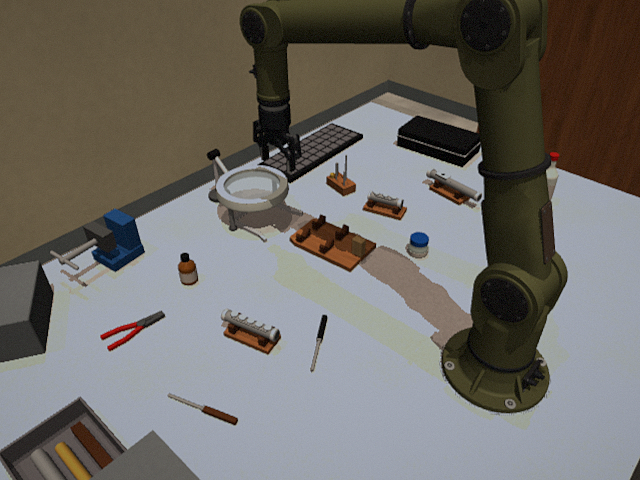

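The scene view shows the body joint at about (437,275), the foot joint at (252,215), the carrier at (308,243) and the lamp at (247,280). I'll build a merged top-down map from the depth data.

```bash
cat > top.py <<'E'
from h import *
import pickle
W=[];C=[]
for n in("scene","side"):
    s=pickle.load(open(n+".pkl","rb"));w=cloud(s);W.append(w);C.append(s["color"])
    b=w[(abs(w[...,2])<.03)&(w[...,0]>.3)&(w[...,0]<.9)&(abs(w[...,1])<.5)];print(n,np.median(b[:,2]))
x0,x1,y0,y1=.35,.95,-.4,.4
im=np.zeros((600,800,3),np.uint8);P=np.concatenate([w.reshape(-1,3) for w in W]);c=np.concatenate([k.reshape(-1,3) for k in C])
m=(P[:,0]>x0)&(P[:,0]<x1)&(P[:,1]>y0)&(P[:,1]<y1)&(P[:,2]<.13);P=P[m];c=c[m];o=np.argsort(P[:,2]);P=P[o];c=c[o]
for p,k in zip(P,c):
    cv2.circle(im,(int((y1-p[1])*1000),int((x1-p[0])*1000)),1,tuple(int(a) for a in k),-1)
cv2.imwrite("pics/top0.png",im)
np.savez("pc.npz",P=P,c=c)
E
python3 top.py
```

```text
scene 0.0010294312791116382
side 0.00033843201144706785
```

View pics/top0.png

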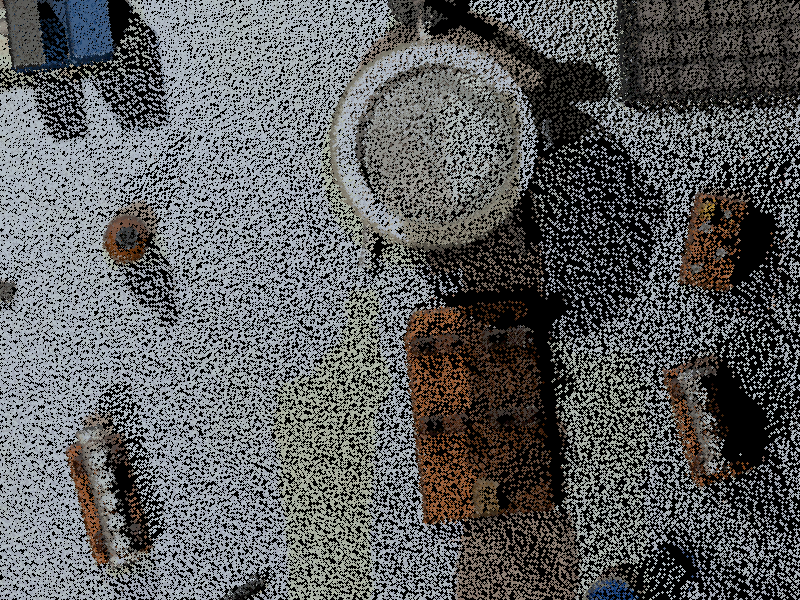

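The top map (1 mm per pixel, x up and y left) shows the carrier near (0.53,-0.08), the body joint near (0.46,0.29), the foot joint near (0.53,-0.30) and the lamp ring near (0.80,-0.035). Next I'll measure these precisely.

```bash
cat > meas.py <<'E'
from h import *
import pickle
from scipy.optimize import least_squares
for n in("scene","side"):
    s=pickle.load(open(n+".pkl","rb"));w=cloud(s);c=s["color"].astype(int)
    hsv=cv2.cvtColor(s["color"],cv2.COLOR_BGR2HSV).astype(int);X,Y,Z=w[...,0],w[...,1],w[...,2]
    def sel(x0,x1,y0,y1,z0,z1):
        return (X>x0)&(X<x1)&(Y>y0)&(Y<y1)&(Z>z0)&(Z<z1)
    print("==",n)
    for nm,b,L in(("body",(.37,.55,.23,.34),.14),("foot",(.45,.60,-.36,-.25),.104)):
        m=sel(*b,.033,.07)&(hsv[...,1]<90);p=w[m]
        q=w[m&(Z<.056)]
        # cylinder fit, horizontal axis at known radius
        d0=np.linalg.svd(p[:,:2]-p[:,:2].mean(0))[2][0];d0*=np.sign(d0[0])
        f=lambda v:np.hypot((q[:,0]-v[0])*-np.sin(v[1])+(q[:,1]-v[3])*np.cos(v[1]),q[:,2]-v[2])-.013
        g=lambda v:f([q[:,0].mean(),v[1],v[2],v[0]])
        r=least_squares(g,[q[:,1].mean(),np.arctan2(d0[1],d0[0]),.04],loss="soft_l1",f_scale=.001)
        a=r.x[1];d=np.array([np.cos(a),np.sin(a)]);o=np.array([q[:,0].mean(),r.x[0]])
        t=(p[:,:2]-o)@d;lo,hi=np.percentile(t,[.7,99.3])
        print(nm,len(p),"len",hi-lo,"mid",o+d*(lo+hi)/2,"yaw",np.degrees(a),"zaxis",r.x[2],"zmax",np.percentile(p[:,2],98),"rms",np.median(abs(r.fun)))
    # rests' wood & carrier board
    for nm,b in(("rest_body",(.36,.56,.22,.35)),("rest_foot",(.44,.61,-.37,-.25)),("carrier",(.41,.67,-.18,0.01))):
        m=sel(*b,.009,.019)&(hsv[...,1]>90)
        r=cv2.minAreaRect(w[m][:,:2].astype(np.float32)*1000);print(nm,m.sum(),r)
    m=sel(.42,.50,-.13,-.04,.058,.068);r=cv2.minAreaRect(w[m][:,:2].astype(np.float32)*1000);print("grip",m.sum(),r,np.median(w[m][:,2]))
    m=sel(.52,.66,-.18,0.01,.028,.042);p=w[m];print("vblocks",m.sum(),p[:,:2].min(0),p[:,:2].max(0))
    m=sel(.66,.95,-.2,.15,.1,.115)&(hsv[...,1]<90);p=w[m]
    h=cv2.convexHull(p[:,:2].astype(np.float32)*1000);print("lamp",cv2.fitEllipse(h),np.percentile(p[:,2],[10,50,90]))
E
python3 meas.py
```

```text
== scene
body 508 len 0.13886193889570445 mid [0.45482958 0.29278532] yaw 14.755553089868133 zaxis 0.04157239625061375 zmax 0.059520254564350845 rms 0.0014037736673707495
foot 280 len 0.1066040955963525 mid [ 0.53091493 -0.3063712 ] yaw 16.25644898054045 zaxis 0.04109726445889879 zmax 0.05961257192260363 rms 0.0017003599203136354
rest_body 157 ((451.9478759765625, 291.4816589355469), (116.39352416992188, 54.14604568481445), 14.873223304748535)
rest_foot 134 ((530.533935546875, -303.248779296875), (117.52255249023438, 53.58001708984375), 14.124853134155273)
carrier 1220 ((537.1007080078125, -77.66870880126953), (217.18309020996094, 128.59686279296875), 6.822297096252441)
grip 56 ((454.2786865234375, -86.00505065917969), (33.54873275756836, 22.173973083496094), 9.046378135681152) 0.06184169885560806
vblocks 269 [ 0.52077525 -0.13594158] [ 0.62306775 -0.01201768]
lamp ((818.8870239257812, -36.748565673828125), (209.05572509765625, 236.17234802246094), 94.5523681640625) [0.10214215 0.10803339 0.10989035]
== side
body 749 len 0.1393227651222132 mid [0.45242843 0.29173703] yaw 14.975979291
[... 228 characters left out ...]
.001901328167252237
rest_body 477 ((443.0056457519531, 304.5904846191406), (128.58399963378906, 50.5490837097168), 28.454317092895508)
rest_foot 301 ((524.8328857421875, -298.6679992675781), (122.42569732666016, 60.17292785644531), 22.44817543029785)
carrier 1675 ((539.222412109375, -77.83586120605469), (213.96368408203125, 134.0567169189453), 6.524562835693359)
grip 69 ((450.2886047363281, -85.21345520019531), (32.21309280395508, 22.766521453857422), 7.2457146644592285) 0.06101385519619566
vblocks 241 [ 0.52029208 -0.13887022] [ 0.62316015 -0.00890816]
lamp ((818.990478515625, -33.958595275878906), (208.80291748046875, 242.51858520507812), 89.167724609375) [0.10203183 0.1072285  0.1098537 ]
```

```bash
cat >> h.py <<'E'
def wsnap():
    st=status.get_state();s=snapshot("wrist");s["R"]=np.array(st["tcp_rot"]);s["p"]=np.array(st["eef_pos"]);return s
def wdir(s):
    K=np.array(s["camera_matrix"]);v,u=np.mgrid[:480,:640].astype(float);x=u-K[0,2];y=v-K[1,2]
    r=np.hypot(x,y)+1e-9;th=r/K[0,0];return np.stack([np.sin(th)*x/r,np.sin(th)*y/r,np.cos(th)],-1)
def wcloud(s):
    d=wdir(s);T=np.array(s["T_tool_cam"]);z=s["range_z"]
    P=d/d[...,2:3]*z[...,None];W=(P@T[:3,:3].T+T[:3,3])@s["R"].T+s["p"];W[(z==0)|(d[...,2]<.1)]=np.nan;return W
def wpix(s,p): # world -> pixel
    T=np.array(s["T_tool_cam"]);K=np.array(s["camera_matrix"]);q=((np.asarray(p)-s["p"])@s["R"]-T[:3,3])@T[:3,:3]
    th=np.arctan2(np.hypot(q[...,0],q[...,1]),q[...,2]);a=np.arctan2(q[...,1],q[...,0]);return np.stack([K[0,2]+K[0,0]*th*np.cos(a),K[1,2]+K[0,0]*th*np.sin(a)],-1)
def rect(s,h,x0,x1,y0,y1,sc=1000): # rectify onto plane z=h ; up=+x, left=+y
    r,c=np.mgrid[:int((x1-x0)*sc),:int((y1-y0)*sc)]
    P=np.stack([x1-r/sc,y1-c/sc,np.full(r.shape,h)],-1);m=wpix(s,P).astype(np.float32)
    return cv2.remap(s["color"],m[...,0],m[...,1],cv2.INTER_LINEAR)
E
python3 - <<'E'
from h import *
import pickle
s=wsnap();pickle.dump(s,open("w0.pkl","wb"));print(s["T_tool_cam"],s["camera_matrix"],(s["range_z"]>0).mean())
im=np.hstack([s["color"][:, :]]);a=rect(s,.012,.40,.9,-.25,.13,1000)
cv2.imwrite("pics/w0.png",np.hstack([cv2.resize(s["color"],(420,315)).copy(),np.zeros((315,0,3),np.uint8)]) if 0 else np.hstack([cv2.copyMakeBorder(cv2.resize(s["color"],(400,300)),0,200,0,0,cv2.BORDER_CONSTANT),a]))
E
```

```text
[[ 1.21975172e-03 -9.56519974e-01 -2.91664279e-01  7.37773391e-02]
 [ 9.99998677e-01  8.52776045e-04  1.38533519e-03 -2.00891869e-03]
 [-1.07637647e-03 -2.91665582e-01  9.56519749e-01 -1.35331174e-01]
 [ 0.00000000e+00  0.00000000e+00  0.00000000e+00  1.00000000e+00]] [[371.64829954   0.         319.16353233]
 [  0.         371.64829954 235.13129172]
 [  0.           0.           1.        ]] 0.9932682291666667
```

View pics/w0.png

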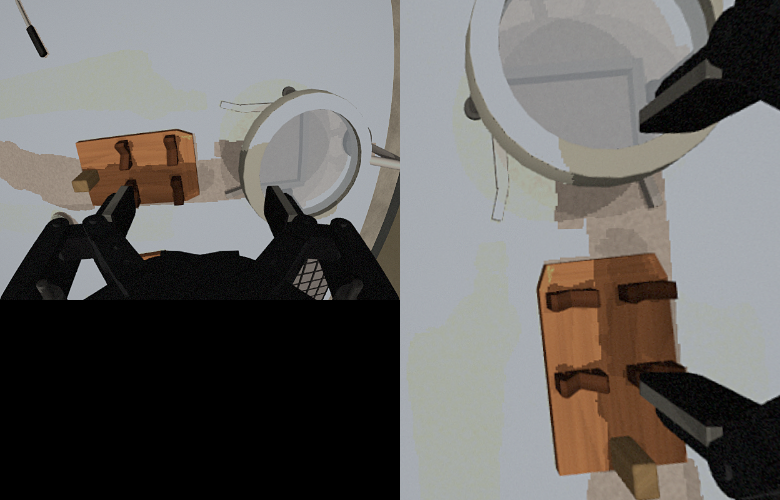

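The rectified wrist view (right panel, plane z = 12 mm) shows the end stop from about (505,80) to (635,70). The left lead-in is near (500,180) and the right one near (648,195). I'll shift to get a better view of the frame.

Request:
step_arm --targets '[[[-0.06, 0.02, -0.03, 0], [-0.06, 0.02, -0.03, 0], [-0.03, 0, 0, 0], [0, 0, 0, 0]]]'

```text
t: 0.65
eef_pos: [0.6851, -0.1416, 0.2923]
tcp_rot: [[0.006, 1.0, -0.001], [1.0, -0.006, -0.002], [-0.002, -0.001, -1.0]]
ft_force: [0.9, 0.3, 0.3]
finger_gap: 0.0852
grip_force: 0.0
```

```bash
python3 - <<'E'
from h import *
import pickle
s=wsnap();pickle.dump(s,open("w1.pkl","wb"));print(s["p"])
a=rect(s,.012,.64,.88,-.16,.09,2300);print(a.shape)
cv2.imwrite("pics/w1.png",a)
E
```

```text
[ 0.68510683 -0.14160905  0.29234359]
(552, 575, 3)
```

View pics/w1.png

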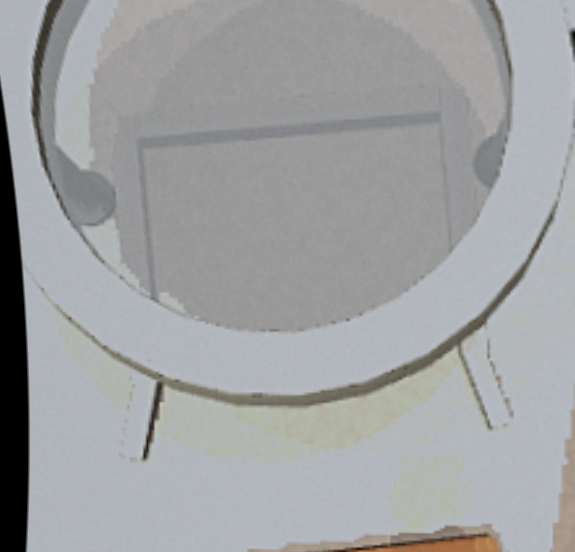

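The rectified view at 2300 px/m shows the left rail's inner edge from (138,148) to (152,295) and the right one from (441,125) to (452,248), 131.7 mm apart as expected. The stop face runs from (138,140) to (441,115), so the frame yaw is about 5°. I'll refine this and the carrier pose by edge fits.

```bash
python3 - <<'E'
from h import *
import pickle
s=pickle.load(open("w1.pkl","rb"))
S=2300
def world(c,r): return np.c_[.88-np.asarray(r)/S,.09-np.asarray(c)/S]
def g(h): return cv2.GaussianBlur(cv2.cvtColor(rect(s,h,.64,.88,-.16,.09,S),cv2.COLOR_BGR2GRAY),(0,0),1.2).astype(float)
def fit(P):
    P=np.array(P)
    for _ in range(3):
        vx,vy,x,y=cv2.fitLine(P.astype(np.float32),cv2.DIST_HUBER,0,.001,.001).ravel()
        d=(P[:,0]-x)*-vy+(P[:,1]-y)*vx;P=P[abs(d)<max(.0004,2*d.std())]
    return np.array([x,y]),np.degrees(np.arctan2(vy,vx)),len(P)
a=g(.012);gx=np.gradient(a,axis=1);gy=np.gradient(g(.016),axis=0)
L=[];Rr=[];E=[]
for r in range(165,270,3):
    c0=138+(r-148)*.095;lo=int(c0-9);seg=gx[r,lo:lo+18];L.append((lo+seg.argmin(),r))     # light->dark
for r in range(140,235,3):
    c0=441+(r-125)*.09;lo=int(c0-9);seg=gx[r,lo:lo+18];Rr.append((lo+seg.argmax(),r))
for c in range(160,430,4):
    r0=139-(c-138)*.082;lo=int(r0-10);seg=gy[lo:lo+20,c];E.append((c,lo+seg.argmin()))
for nm,Q in(("L",L),("R",Rr),("E",E)):
    Q=np.array(Q);print(nm,fit(world(Q[:,0],Q[:,1])))
print("lead-in tips", world([146,504],[459,424]), "cam",s["p"]+s["R"]@np.array(s["T_tool_cam"])[:3,3])
E
```

```text
L (array([0.7875217 , 0.02813043], dtype=float32), np.float32(5.2780786), 34)
R (array([ 0.7997391 , -0.10442029], dtype=float32), np.float32(5.508373), 30)
E (array([ 0.8249068 , -0.03792271], dtype=float32), np.float32(-84.99842), 60)
lead-in tips [[ 0.68043478  0.02652174]
 [ 0.69565217 -0.12913043]] cam [ 0.68368723 -0.06756671  0.42752997]
```

Frame: origin (0.720,-0.045), yaw 5.2°. The lead-in tips land at local (-33, 75) mm against an expected (-32, 76). Next I'll get an unobstructed wrist view of the carrier.

Request:
step_arm --targets '[[[0, -0.06, 0, 0], [0, -0.06, 0, 0], [0, -0.02, 0, 0], [0, 0, 0, 0]]]'

```text
t: 1.2
eef_pos: [0.5449, -0.1352, 0.2934]
tcp_rot: [[-0.002, 1.0, 0.001], [1.0, 0.002, 0.0], [0.0, 0.001, -1.0]]
ft_force: [-0.2, 0.3, -0.2]
finger_gap: 0.0858
grip_force: 0.0
```

```bash
python3 - <<'E'
from h import *
import pickle
s=wsnap();pickle.dump(s,open("w2.pkl","wb"));print(s["p"])
S=2000
a=rect(s,.014,.41,.67,-.18,.03,S);hsv=cv2.cvtColor(a,cv2.COLOR_BGR2HSV)
m=cv2.inRange(hsv,(3,100,20),(25,255,255));m=cv2.morphologyEx(m,cv2.MORPH_OPEN,np.ones((5,5)));m=cv2.morphologyEx(m,cv2.MORPH_CLOSE,np.ones((9,9)))
c=max(cv2.findContours(m,0,2)[0],key=cv2.contourArea)
r=cv2.minAreaRect(c);print("center",.67-r[0][1]/S,.03-r[0][0]/S,np.array(r[1])/S,r[2])
cv2.drawContours(a,[c],-1,(0,255,0),1);cv2.drawContours(a,[cv2.boxPoints(r).astype(int)],-1,(255,0,0),1)
w=wcloud(s);q=w[(w[...,0]>.42)&(w[...,0]<.66)&(w[...,1]>-.18)&(w[...,1]<.02)]
t=q[(q[:,2]>.058)&(q[:,2]<.067)&(q[:,0]<.5)][:,:2].astype(np.float32);r=cv2.minAreaRect(t*1000);print("grip",r,len(t),np.median(q[q[:,2]>.058][:,2]))
t=q[(q[:,2]>.009)&(q[:,2]<.019)][:,:2].astype(np.float32);print("board depth",cv2.minAreaRect(t*1000),len(t))
v=q[(q[:,2]>.03)&(q[:,2]<.038)&(q[:,0]>.5)][:,:2];print("V tops",cv2.minAreaRect((v*1000).astype(np.float32)))
b=rect(s,.035,.41,.67,-.18,.03,S)
cv2.imwrite("pics/w2.png",cv2.resize(np.hstack([a,b]),(800,495)))
E
```

```text
[ 0.54485599 -0.13522813  0.29338991]
center 0.531001434326172 -0.08123391723632813 [0.22254947 0.1278989 ] 83.820068359375
grip ((449.6055603027344, -90.0857925415039), (32.397132873535156, 22.315061569213867), 5.107852458953857) 656 0.3700300031029065
board depth ((536.9718017578125, -80.55949401855469), (211.2306365966797, 129.19322204589844), 6.2519731521606445) 17481
V tops ((567.0165405273438, -77.23573303222656), (96.2982406616211, 117.54304504394531), 6.237183094024658)
```

View pics/w2.png

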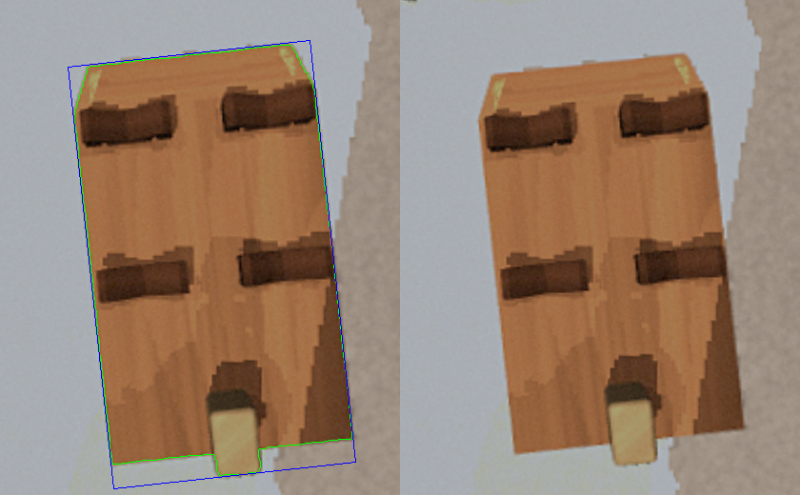

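Carrier: origin (0.537,-0.0805), yaw 6.2°. The board, V-block and grip fits all agree. Next I'll move over the body joint.

Request:
step_arm --targets '[[[0.06, -0.018, 0, 0], [0.06, -0.018, 0, 0], [0.06, -0.018, 0, 0], [0.06, -0.018, 0, 0], [0.06, -0.018, 0, 0]]]'

```text
t: 1.88
eef_pos: [0.4556, 0.1658, 0.2928]
tcp_rot: [[-0.002, 1.0, 0.0], [1.0, 0.002, 0.001], [0.001, 0.0, -1.0]]
ft_force: [0.5, 0.7, -0.4]
finger_gap: 0.0856
grip_force: 0.0
```

Request:
step_arm --targets '[[[0.06, 0, 0, 0], [0.02, 0, 0, 0], [0, 0, 0, 0], [0, 0, 0, 0]]]'

```text
t: 2.38
eef_pos: [0.4565, 0.2414, 0.2925]
tcp_rot: [[0.001, 1.0, -0.001], [1.0, -0.001, -0.001], [-0.001, -0.001, -1.0]]
ft_force: [-1.1, -0.5, -0.1]
finger_gap: 0.0851
grip_force: 0.0
```

```bash
cat > jt.py <<'E'
from h import *
def joint(b,sides=1):
    s=wsnap();w=wcloud(s);hsv=cv2.cvtColor(s["color"],cv2.COLOR_BGR2HSV)
    m=(w[...,0]>b[0])&(w[...,0]<b[1])&(w[...,1]>b[2])&(w[...,1]<b[3])&(w[...,2]>.036)&(w[...,2]<.064)&(hsv[...,1]<90)
    p=w[m][:,:2].astype(np.float32)*1000
    # keys only
    k=w[m&(w[...,2]>.0545)][:,:2].astype(np.float32)*1000
    t=w[m&(w[...,2]>.045)&(w[...,2]<.054)][:,:2].astype(np.float32)*1000
    print("p",s["p"].round(4),"n",len(p),"all",cv2.minAreaRect(p),"keys",len(k),len(k) and cv2.minAreaRect(k));print("tube",cv2.minAreaRect(t))
    return s,w,m
E
python3 -c "
from jt import *
s,w,m=joint((.36,.55,.23,.36));import pickle;pickle.dump(s,open('w3.pkl','wb'))
print(np.percentile(w[m][:,2],[5,50,98]))"
```

```text
p [0.4565 0.2414 0.2925] n 3404 all ((450.8768005371094, 290.4043884277344), (140.7570343017578, 28.9373722076416), 14.80820369720459) keys 1411 ((450.3186950683594, 291.10980224609375), (138.81668090820312, 18.825727462768555), 14.622101783752441)
tube ((450.830810546875, 290.5041809082031), (140.77439880371094, 27.91712760925293), 15.158228874206543)
[0.04580043 0.05375688 0.0593679 ]
```

Request:
step_arm --targets '[[[0, 0, 0, 10.7], [0, 0, 0, 10.7], [0, 0, 0, 10.7], [0, 0, 0, 10.7], [0, 0, 0, 10.7]]]' --claw 0.7

```text
t: 3.05
eef_pos: [0.4565, 0.2405, 0.293]
tcp_rot: [[0.809, 0.588, 0.0], [0.588, -0.809, -0.0], [0.0, 0.0, -1.0]]
ft_force: [0.5, -0.6, 1.0]
finger_gap: 0.0601
grip_force: 0.0
```

Request:
step_arm --targets '[[[0, 0, 0, 10.7], [0, 0, 0, 10.7], [0, 0, 0, 0]]]'

```text
t: 3.42
eef_pos: [0.4564, 0.2408, 0.293]
tcp_rot: [[0.966, 0.26, 0.0], [0.26, -0.966, -0.0], [0.0, 0.0, -1.0]]
ft_force: [0.2, 0.0, -0.5]
finger_gap: 0.0598
grip_force: 0.0
```

```bash
cat > go.py <<'E'
import sys
from h import *
x,y,z,yaw=map(float,sys.argv[1:5]) # target TCP and tube yaw (tool y at yaw-90)
s=status.get_state();R=np.array(s["tcp_rot"]);p=np.array(s["eef_pos"])
d=R.T@(np.array([x,y,z])-p);phi=np.degrees(np.arctan2(R[1,1],R[0,1]))
print("shift tool",d.round(4),"turn",round((phi-(yaw-90)+180)%360-180,2),"phi",round(phi,2),"p",p.round(4),"gap",round(s["finger_gap"],4),"t",s["t"],"J",np.round(s["joint_positions"],0),"F",np.round(s["ft_force"],1))
E
python3 go.py .4508 .2905 .0295 14.9
```

```text
shift tool [ 0.0074 -0.0495  0.2635] turn 0.18 phi -74.92 p [0.4564 0.2408 0.293 ] gap 0.0598 t 3.425 J [ -11.    2.  -20.   97.    1.   82. -106.] F [ 0.2  0.  -0.5]
```

Request:
step_arm --targets '[[[0.0074, -0.0495, 0.01, 0.2], [0, 0, 0.06, 0], [0, 0, 0.06, 0], [0, 0, 0.06, 0], [0, 0, 0, 0]]]'

```text
t: 4.05
eef_pos: [0.4472, 0.2889, 0.0987]
tcp_rot: [[0.966, 0.259, -0.009], [0.259, -0.966, -0.005], [-0.01, 0.003, -1.0]]
ft_force: [0.5, -0.2, 1.1]
finger_gap: 0.0599
grip_force: 0.0
```

```bash
python3 go.py .4508 .2905 .0295 14.9
```

```text
shift tool [ 0.0046 -0.0008  0.0691] turn 0.11 phi -74.99 p [0.4472 0.2889 0.0987] gap 0.0599 t 4.05 J [ -15.   13.  -23.  108.    6.   61. -115.] F [ 0.5 -0.2  1.1]
```

Request:
step_arm --targets '[[[0, 0, 0.02, 0], [0, 0, 0.01, 0], [0, 0, 0, 0]]]'

```text
t: 4.42
eef_pos: [0.4509, 0.292, 0.0741]
tcp_rot: [[0.966, 0.258, 0.001], [0.258, -0.966, 0.0], [0.001, -0.0, -1.0]]
ft_force: [0.2, -0.6, 0.0]
finger_gap: 0.0599
grip_force: 0.0
```

```bash
python3 go.py .4508 .2905 .0295 14.9
```

```text
shift tool [-0.0006  0.0014  0.0446] turn 0.03 phi -75.07 p [0.4509 0.292  0.0741] gap 0.0599 t 4.425 J [ -15.   15.  -23.  109.    7.   57. -116.] F [ 0.2 -0.6  0. ]
```

Request:
step_arm --targets '[[[-0.0006, 0.0014, 0.015, 0], [0, 0, 0.02, 0], [0, 0, 0.0096, 0], [0, 0, 0, 0]]]'

```text
t: 4.92
eef_pos: [0.4495, 0.29, 0.0276]
tcp_rot: [[0.966, 0.257, -0.001], [0.257, -0.966, -0.001], [-0.001, 0.0, -1.0]]
ft_force: [0.6, 0.1, -0.1]
finger_gap: 0.0601
grip_force: 0.0
```

Request:
step_arm --targets '[[[0, 0, 0, 0], [0, 0, 0, 0], [0, 0, 0, 0], [0, 0, 0, 0]]]' --claw 0.1 --squeeze 30

```text
t: 5.42
eef_pos: [0.4505, 0.2905, 0.0291]
tcp_rot: [[0.966, 0.257, 0.001], [0.257, -0.966, 0.0], [0.001, 0.0, -1.0]]
ft_force: [1.1, -1.1, 5.3]
finger_gap: 0.0246
grip_force: 29.5
```

Request:
step_arm --targets '[[[0, 0, -0.02, 0], [0, 0, -0.04, 0], [0, 0, -0.05, 0], [0, 0, -0.03, 0], [0, 0, 0, 0]]]'

```text
t: 6.05
eef_pos: [0.4511, 0.2913, 0.1704]
tcp_rot: [[0.966, 0.257, 0.004], [0.257, -0.966, 0.002], [0.005, -0.001, -1.0]]
ft_force: [-0.2, 0.2, -2.5]
finger_gap: 0.0248
grip_force: 30.0
```

```bash
python3 go.py .5629 -.0415 .169 6.2; python3 - <<'E'
from jt import *
s=wsnap();w=wcloud(s);h=cv2.cvtColor(s["color"],cv2.COLOR_BGR2HSV)
z=w[...,2];p=s["p"];print((np.nanmax(np.where((abs(w[...,0]-p[0])<.1)&(abs(w[...,1]-p[1])<.04)&(z<p[2]+.05)&(h[...,1]<60),z,np.nan))))
q=(w-p)@s["R"];m=(abs(q[...,0])<.09)&(abs(q[...,1])<.012)&(abs(q[...,2])<.06)&(q[...,2]>-.035)&(q[...,2]<.0)
print(m.sum(),np.percentile(q[m],[1,50,99],axis=0).round(4))
E
```

```text
shift tool [0.0224 0.3504 0.0011] turn 8.7 phi -75.1 p [0.4511 0.2913 0.1704] gap 0.0248 t 6.05 J [ -14.    8.  -23.  104.    4.   68. -114.] F [-0.2  0.2 -2.5]
0.22038437574137623
18697 [[-0.027  -0.0117 -0.0299]
 [ 0.0307  0.0001 -0.0249]
 [ 0.0698  0.0117 -0.0167]]
```

Request:
step_arm --targets '[[[0, 0, 0, 8.7], [0.0125, 0.04, 0, 0], [0.0125, 0.06, 0, 0], [0.0125, 0.06, 0, 0], [0.0125, 0.06, 0, 0]]]'

```text
t: 6.72
eef_pos: [0.5224, 0.075, 0.1657]
tcp_rot: [[0.994, 0.108, -0.004], [0.108, -0.994, -0.001], [-0.004, 0.0, -1.0]]
ft_force: [1.0, -0.4, -2.4]
finger_gap: 0.0251
grip_force: 29.9
```

Request:
step_arm --targets '[[[0.0125, 0.06, 0, 0], [0.0125, 0.04, 0, 0], [0, 0.02, 0, 0], [0, 0, 0, 0], [0, 0, 0, 0]]]'

```text
t: 7.35
eef_pos: [0.5605, -0.037, 0.1675]
tcp_rot: [[0.994, 0.111, -0.001], [0.111, -0.994, 0.001], [-0.001, -0.002, -1.0]]
ft_force: [-0.3, 0.0, -1.0]
finger_gap: 0.025
grip_force: 30.0
```

```bash
python3 go.py .5629 -.0415 .0295 6.2; python3 - <<'E'
from jt import *
s=wsnap();w=wcloud(s);cv2.imwrite("pics/w4.png",s["color"])
# board edges visible
q=w[(w[...,0]>.42)&(w[...,0]<.68)&(w[...,1]>-.18)&(w[...,1]<.03)&(w[...,2]>.009)&(w[...,2]<.019)][:,:2]
print(len(q),cv2.minAreaRect((q*1000).astype(np.float32)))
E
```

```text
shift tool [0.0021 0.005  0.138 ] turn 0.17 phi -83.63 p [ 0.5605 -0.037   0.1675] gap 0.025 t 7.35 J [  8.  11.  -7. 101.   1.  68. -84.] F [-0.3  0.  -1. ]
14701 ((583.5458984375, -94.41587829589844), (290.36553955078125, 114.30781555175781), 30.58452033996582)
```

View pics/w4.png

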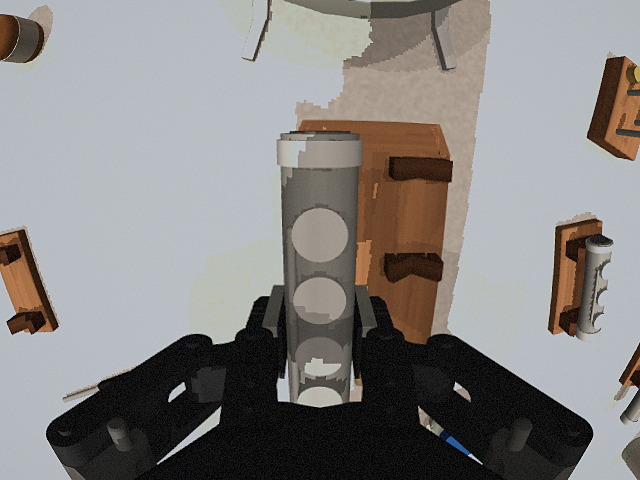

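The body joint is held straight between the pads, centred at about column 320. The carrier lies below, with its right V-blocks at (420,168) and (413,265). Lowering in stages.

Request:
step_arm --targets '[[[0.0021, 0.005, 0.02, 0.2], [0, 0, 0.04, 0], [0, 0, 0.03, 0], [0, 0, 0, 0], [0, 0, 0, 0]]]'

```text
t: 8.02
eef_pos: [0.5648, -0.0432, 0.0797]
tcp_rot: [[0.994, 0.106, 0.002], [0.106, -0.994, 0.0], [0.002, -0.0, -1.0]]
ft_force: [-0.6, 0.1, -2.3]
finger_gap: 0.0248
grip_force: 29.9
```

```bash
python3 go.py .5629 -.0415 .0295 6.2
```

```text
shift tool [-0.0018 -0.0018  0.0502] turn -0.1 phi -83.9 p [ 0.5648 -0.0432  0.0797] gap 0.0248 t 8.025 J [  8.  16.  -7. 105.   2.  59. -84.] F [-0.6  0.1 -2.3]
```

Request:
step_arm --targets '[[[-0.001, -0.001, 0.015, 0], [0, 0, 0.015, 0], [0, 0, 0.008, 0], [0, 0, 0, 0], [0, 0, 0, 0]]]'

```text
t: 8.65
eef_pos: [0.5631, -0.0435, 0.0405]
tcp_rot: [[0.995, 0.104, 0.001], [0.104, -0.995, -0.0], [0.001, 0.0, -1.0]]
ft_force: [0.2, -0.3, -1.5]
finger_gap: 0.0251
grip_force: 29.9
```

```bash
python3 go.py .5629 -.0415 .0295 6.2
```

```text
shift tool [ 0.    -0.002  0.011] turn -0.21 phi -84.01 p [ 0.5631 -0.0435  0.0405] gap 0.0251 t 8.65 J [  8.  19.  -7. 107.   3.  54. -84.] F [ 0.2 -0.3 -1.5]
```

Request:
step_arm --targets '[[[0, -0.0015, 0.004, -0.2], [0, 0, 0.003, 0], [0, 0, 0.0025, 0], [0, 0, 0.001, 0], [0, 0, 0, 0]]]'

```text
t: 9.28
eef_pos: [0.5626, -0.0418, 0.0298]
tcp_rot: [[0.994, 0.108, 0.0], [0.108, -0.994, 0.0], [0.0, -0.0, -1.0]]
ft_force: [0.5, 0.1, -1.6]
finger_gap: 0.0249
grip_force: 30.0
```

```bash
python3 go.py .5629 -.0415 .0295 6.2
```

```text
shift tool [ 0.0003 -0.0003  0.0003] turn 0.0 phi -83.8 p [ 0.5626 -0.0418  0.0298] gap 0.0249 t 9.275 J [  7.  19.  -7. 108.   3.  53. -84.] F [ 0.5  0.1 -1.6]
```

Request:
step_arm --targets '[[[0, 0, 0.0007, 0], [0, 0, 0, 0], [0, 0, 0, 0]]]'

```text
t: 9.65
eef_pos: [0.5628, -0.0416, 0.0295]
tcp_rot: [[0.994, 0.108, 0.0], [0.108, -0.994, 0.0], [0.0, -0.0, -1.0]]
ft_force: [-1.9, 1.2, 3.9]
finger_gap: 0.025
grip_force: 30.4
```

Request:
step_arm --targets '[[[0, 0, 0.0005, 0], [0, 0, 0, 0], [0, 0, 0, 0]]]'

```text
t: 10.02
eef_pos: [0.5628, -0.0415, 0.0293]
tcp_rot: [[0.994, 0.108, 0.0], [0.108, -0.994, 0.0], [0.0, -0.0, -1.0]]
ft_force: [-3.0, 1.1, 6.1]
finger_gap: 0.0249
grip_force: 30.7
```

Request:
step_arm --targets '[[[0, 0, 0, 0], [0, 0, 0, 0], [0, 0, 0, 0], [0, 0, 0, 0]]]' --claw 0.55

```text
t: 10.52
eef_pos: [0.5626, -0.0421, 0.0284]
tcp_rot: [[0.994, 0.108, -0.0], [0.108, -0.994, -0.0], [-0.0, 0.0, -1.0]]
ft_force: [-0.2, -0.2, -0.1]
finger_gap: 0.047
grip_force: 0.0
```

Request:
step_arm --targets '[[[0, 0, -0.02, 0], [0, 0, -0.04, 0], [0, 0, -0.06, 0], [0, 0, -0.06, 0], [0, 0, -0.03, 0]]]'

```text
t: 11.15
eef_pos: [0.564, -0.042, 0.2428]
tcp_rot: [[0.994, 0.108, 0.006], [0.108, -0.994, -0.001], [0.006, 0.001, -1.0]]
ft_force: [-0.1, -0.2, -0.8]
finger_gap: 0.0467
grip_force: 0.0
```

```bash
python3 go.py .53 -.23 .29 16.5; python3 - <<'E'
from jt import *
s,w,m=joint((.45,.68,-.10,.03))
q=w[(w[...,0]>.46)&(w[...,0]<.68)&(w[...,1]>-.18)&(w[...,1]<.03)&(w[...,2]>.009)&(w[...,2]<.019)][:,:2]
print(len(q),cv2.minAreaRect((q*1000).astype(np.float32)))
E
```

```text
shift tool [-0.0538  0.1833 -0.0473] turn -10.3 phi -83.8 p [ 0.564  -0.042   0.2428] gap 0.0467 t 11.15 J [  8.   8.  -7.  95.   1.  76. -83.] F [-0.1 -0.2 -0.8]
p [ 0.564  -0.042   0.2428] n 4242 all ((542.24072265625, -63.868377685546875), (187.2045135498047, 67.1294174194336), 6.510672092437744) keys 1738 ((538.3189697265625, -50.22389221191406), (187.83566284179688, 40.69993209838867), 19.120994567871094)
tube ((563.0972900390625, -41.86139678955078), (140.70571899414062, 27.08473777770996), 6.11349630355835)
13867 ((549.7598266601562, -79.42328643798828), (184.7391357421875, 128.5132293701172), 6.247375011444092)
```

The body joint sits at (0.5631,-0.0419), within 0.5 mm of the cradle centre. On to the foot joint.

Request:
step_arm --targets '[[[0, 0, 0, -10.3], [-0.022, 0.049, 0, 0], [-0.022, 0.049, 0, 0], [-0.022, 0.049, 0, 0], [-0.022, 0.049, 0, 0]]]' --claw 0.7

```text
t: 11.82
eef_pos: [0.5334, -0.2564, 0.2383]
tcp_rot: [[0.959, 0.284, 0.0], [0.284, -0.959, -0.0], [0.0, 0.0, -1.0]]
ft_force: [0.5, -0.5, 0.6]
finger_gap: 0.0599
grip_force: 0.0
```

Request:
step_arm --targets '[[[-0.022, 0.049, 0, 0], [0, 0, 0, 0], [0, 0, 0, 0]]]'

```text
t: 12.2
eef_pos: [0.5268, -0.3074, 0.2381]
tcp_rot: [[0.959, 0.284, -0.0], [0.284, -0.959, 0.001], [-0.0, -0.001, -1.0]]
ft_force: [-0.2, 1.0, 1.0]
finger_gap: 0.0596
grip_force: 0.0
```

```bash
python3 - <<'E'
from jt import *
s,w,m=joint((.45,.61,-.35,-.27))
E
python3 go.py .528 -.309 .0295 16.5
```

```text
p [ 0.5268 -0.3074  0.2381] n 3237 all ((526.4573364257812, -306.7785339355469), (105.87255859375, 34.4461669921875), 16.065494537353516) keys 1164 ((527.517333984375, -308.3200988769531), (101.59447479248047, 18.450164794921875), 16.9794979095459)
tube ((527.2342529296875, -309.4775390625), (105.87189483642578, 26.35417938232422), 16.11928367614746)
shift tool [-0.      0.0028  0.2087] turn 0.1 phi -73.4 p [ 0.5272 -0.3065  0.2383] gap 0.0599 t 12.25 J [ 25.  13.   3.  89.  -1.  77. -45.] F [ 0.8  0.2 -0.1]
```

Request:
step_arm --targets '[[[-0.001, 0.0025, 0.04, 0.2], [0, 0, 0.06, 0], [0, 0, 0.05, 0], [0, 0, 0.015, 0], [0, 0, 0, 0]]]'

```text
t: 12.88
eef_pos: [0.527, -0.3096, 0.0737]
tcp_rot: [[0.959, 0.282, -0.0], [0.282, -0.959, 0.001], [-0.0, -0.001, -1.0]]
ft_force: [0.8, 0.7, 0.8]
finger_gap: 0.0598
grip_force: 0.0
```

```bash
python3 go.py .527 -.309 .0295 16.3
```

```text
shift tool [ 0.0002 -0.0006  0.0442] turn 0.1 phi -73.6 p [ 0.527  -0.3096  0.0737] gap 0.0598 t 12.875 J [ 25.  21.   3.  99.  -1.  60. -45.] F [0.8 0.7 0.8]
```

Request:
step_arm --targets '[[[0, -0.0005, 0.02, 0], [0, 0, 0.015, 0], [0, 0, 0.009, 0], [0, 0, 0, 0], [0, 0, 0, 0]]]'

```text
t: 13.5
eef_pos: [0.5267, -0.3105, 0.03]
tcp_rot: [[0.96, 0.281, 0.001], [0.281, -0.96, -0.0], [0.001, 0.001, -1.0]]
ft_force: [0.4, -0.8, 0.1]
finger_gap: 0.0598
grip_force: 0.0
```

Request:
step_arm --targets '[[[0, 0, 0, 0], [0, 0, 0, 0], [0, 0, 0, 0], [0, 0, 0, 0]]]' --claw 0.1 --squeeze 30

```text
t: 14.0
eef_pos: [0.5264, -0.3096, 0.0302]
tcp_rot: [[0.96, 0.281, -0.0], [0.281, -0.96, 0.001], [0.0, -0.001, -1.0]]
ft_force: [-2.3, 2.9, 5.9]
finger_gap: 0.0251
grip_force: 29.6
```

Request:
step_arm --targets '[[[0, 0, -0.02, 0], [0, 0, -0.04, 0], [0, 0, -0.05, 0], [0, 0, -0.03, 0], [0, 0, 0, 0]]]'

```text
t: 14.62
eef_pos: [0.5282, -0.3119, 0.1737]
tcp_rot: [[0.96, 0.28, 0.007], [0.28, -0.96, -0.004], [0.005, 0.006, -1.0]]
ft_force: [0.2, 0.7, -2.2]
finger_gap: 0.025
grip_force: 29.7
```

```bash
python3 go.py .5707 -.1131 .169 6.2; python3 - <<'E'
from jt import *
s=wsnap();w=wcloud(s);q=(w-s["p"])@s["R"];m=(abs(q[...,0])<.09)&(abs(q[...,1])<.012)&(q[...,2]>-.035)&(q[...,2]<.0)
print(m.sum(),np.percentile(q[m],[1,50,99],axis=0).round(4))
E
```

```text
shift tool [ 0.0965 -0.1789  0.0042] turn 10.07 phi -73.73 p [ 0.5282 -0.3119  0.1737] gap 0.025 t 14.625 J [ 25.  16.   3.  94.  -1.  70. -45.] F [ 0.2  0.7 -2.2]
14971 [[-0.0291 -0.0117 -0.0287]
 [ 0.0222  0.0001 -0.0235]
 [ 0.0535  0.0117 -0.0087]]
```

Request:
step_arm --targets '[[[0, 0, 0, 10], [0.015, -0.047, 0, 0], [0.015, -0.047, 0, 0], [0.015, -0.047, 0, 0], [0.015, -0.047, 0, 0]]]'

```text
t: 15.3
eef_pos: [0.5643, -0.1153, 0.1676]
tcp_rot: [[0.994, 0.109, -0.003], [0.109, -0.994, 0.0], [-0.003, -0.001, -1.0]]
ft_force: [-0.0, -0.1, -0.6]
finger_gap: 0.0248
grip_force: 29.8
```

Request:
step_arm --targets '[[[0.003, -0.004, 0.01, 0], [0, 0, 0, 0], [0, 0, 0, 0]]]'

```text
t: 15.68
eef_pos: [0.5671, -0.1145, 0.1588]
tcp_rot: [[0.994, 0.107, -0.002], [0.107, -0.994, -0.001], [-0.002, 0.001, -1.0]]
ft_force: [0.8, -0.7, -1.7]
finger_gap: 0.0248
grip_force: 29.9
```

```bash
python3 go.py .5697 -.1132 .0302 6.2
```

```text
shift tool [ 0.003  -0.0011  0.1286] turn -0.05 phi -83.85 p [ 0.5671 -0.1145  0.1588] gap 0.0248 t 15.675 J [ 11.  13.  -2.  99.   1.  68. -76.] F [ 0.8 -0.7 -1.7]
```

Request:
step_arm --targets '[[[0.002, -0.001, 0.03, 0], [0, 0, 0.04, 0], [0, 0, 0.03, 0], [0, 0, 0.01, 0], [0, 0, 0, 0]]]'

```text
t: 16.3
eef_pos: [0.5696, -0.1123, 0.0496]
tcp_rot: [[0.994, 0.108, -0.0], [0.108, -0.994, -0.0], [-0.0, 0.0, -1.0]]
ft_force: [0.6, -0.0, -0.8]
finger_gap: 0.0255
grip_force: 29.9
```

Request:
step_arm --targets '[[[0, 0, 0.005, 0], [0, 0, 0, 0], [0, 0, 0, 0]]]'

```text
t: 16.68
eef_pos: [0.5702, -0.1113, 0.0453]
tcp_rot: [[0.994, 0.11, 0.001], [0.11, -0.994, -0.0], [0.001, 0.0, -1.0]]
ft_force: [-0.1, 1.1, -1.6]
finger_gap: 0.0253
grip_force: 29.9
```

```bash
python3 go.py .5697 -.1132 .0302 6.2
```

```text
shift tool [-0.0008  0.0018  0.0151] turn 0.1 phi -83.7 p [ 0.5702 -0.1113  0.0453] gap 0.0253 t 16.675 J [ 11.  20.  -2. 105.   1.  55. -76.] F [-0.1  1.1 -1.6]
```

Request:
step_arm --targets '[[[-0.0005, 0.0015, 0.006, 0.1], [0, 0, 0.004, 0], [0, 0, 0.003, 0], [0, 0, 0, 0], [0, 0, 0, 0]]]'

```text
t: 17.3
eef_pos: [0.5696, -0.1128, 0.0317]
tcp_rot: [[0.994, 0.108, 0.0], [0.108, -0.994, -0.0], [0.0, 0.0, -1.0]]
ft_force: [-0.1, 0.4, -1.7]
finger_gap: 0.0249
grip_force: 29.8
```

```bash
python3 go.py .5697 -.1132 .0302 6.2
```

```text
shift tool [0.0001 0.0004 0.0015] turn 0.0 phi -83.8 p [ 0.5696 -0.1128  0.0317] gap 0.0249 t 17.3 J [ 11.  21.  -2. 105.   1.  54. -76.] F [-0.1  0.4 -1.7]
```

Request:
step_arm --targets '[[[0, 0.0004, 0.0012, 0], [0, 0, 0, 0], [0, 0, 0, 0]]]'

```text
t: 17.68
eef_pos: [0.5698, -0.1132, 0.0306]
tcp_rot: [[0.994, 0.108, 0.001], [0.108, -0.994, -0.0], [0.001, 0.0, -1.0]]
ft_force: [0.4, 0.5, 0.2]
finger_gap: 0.0245
grip_force: 29.9
```

Request:
step_arm --targets '[[[0, 0, 0.0006, 0], [0, 0, 0, 0], [0, 0, 0, 0]]]'

```text
t: 18.05
eef_pos: [0.5698, -0.1131, 0.0304]
tcp_rot: [[0.994, 0.108, 0.001], [0.108, -0.994, 0.0], [0.001, -0.0, -1.0]]
ft_force: [-0.4, 1.5, 5.2]
finger_gap: 0.0249
grip_force: 30.5
```

Request:
step_arm --targets '[[[0, 0, 0, 0], [0, 0, 0, 0], [0, 0, 0, 0], [0, 0, 0, 0]]]' --claw 0.55

```text
t: 18.55
eef_pos: [0.5694, -0.1133, 0.0296]
tcp_rot: [[0.994, 0.108, -0.0], [0.108, -0.994, -0.0], [-0.0, 0.0, -1.0]]
ft_force: [0.1, -0.6, 0.0]
finger_gap: 0.0472
grip_force: 0.0
```

Request:
step_arm --targets '[[[0, 0, -0.02, 0], [0, 0, -0.04, 0], [0, 0, -0.06, 0], [0, 0, -0.06, 0], [0, 0, 0, 0]]]'

```text
t: 19.18
eef_pos: [0.5729, -0.1139, 0.2161]
tcp_rot: [[0.994, 0.108, 0.011], [0.108, -0.994, -0.002], [0.011, 0.003, -1.0]]
ft_force: [0.6, -0.6, 0.0]
finger_gap: 0.0469
grip_force: 0.0
```

Request:
step_arm --targets '[[[-0.04, -0.01, 0, 0], [-0.04, -0.005, 0, 0], [-0.04, -0.005, 0, 0], [0, 0, 0, 0], [0, 0, 0, 0]]]'

```text
t: 19.8
eef_pos: [0.4484, -0.1062, 0.2095]
tcp_rot: [[0.994, 0.108, 0.0], [0.108, -0.994, -0.0], [0.0, 0.0, -1.0]]
ft_force: [-0.8, 0.1, 0.1]
finger_gap: 0.0469
grip_force: 0.0
```

```bash
python3 go.py .4495 -.0902 .035 6.2; python3 - <<'E'
from jt import *
s=wsnap();w=wcloud(s);h=cv2.cvtColor(s["color"],cv2.COLOR_BGR2HSV);X,Y,Z=[w[...,i] for i in range(3)]
C=np.array([.537,-.0805]);a=np.radians(6.2);u=np.array([np.cos(a),np.sin(a)]);v=np.array([-u[1],u[0]])
xl=(w[...,:2]-C)@u;yl=(w[...,:2]-C)@v
for sg in(1,-1):
    m=(abs(yl-sg*.036)<.025)&(xl>-.06)&(xl<.12)&(Z>.045)&(Z<.0545)&(h[...,1]<90)
    q=np.c_[xl[m],yl[m]].astype(np.float32)*1000;print(sg,m.sum(),cv2.minAreaRect(q))
m=(abs(yl)<.08)&(xl>-.13)&(xl<.13)&(Z>.009)&(Z<.019);q=np.c_[xl[m],yl[m]].astype(np.float32)*1000;print("board local",cv2.minAreaRect(q))
m=(abs(yl)<.025)&(xl<-.06)&(xl>-.12)&(Z>.057)&(Z<.067);q=np.c_[xl[m],yl[m]].astype(np.float32)*1000;print("grip local",m.sum(),len(q) and cv2.minAreaRect(q))
cv2.imwrite("pics/w5.png",s["color"])
E
```

```text
shift tool [ 0.0028 -0.0158  0.1745] turn 0.01 phi -83.79 p [ 0.4484 -0.1062  0.2095] gap 0.0469 t 19.8 J [ 12.  -4.  -2. 111.  -0.  72. -74.] F [-0.8  0.1  0.1]
1 2544 ((24.67047882080078, 36.229026794433594), (129.67562866210938, 27.282773971557617), 0.44064468145370483)
-1 2439 ((30.124422073364258, -36.03942108154297), (104.26078033447266, 27.156612396240234), 0.174939826130867)
board local ((-2.6795425415039062, 0.10175323486328125), (204.02027893066406, 129.07699584960938), 0.005093896761536598)
grip local 1106 ((-88.08968353271484, 0.10111331939697266), (31.887977600097656, 22.137557983398438), 0.2254132479429245)
```

View pics/w5.png

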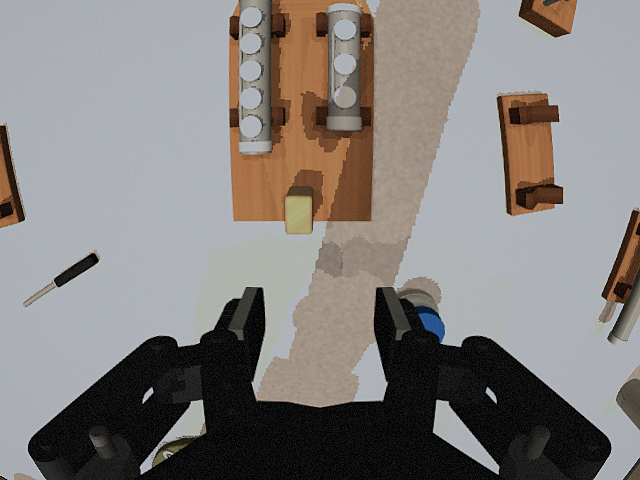

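Both joints lie in their cradles: the body joint around column 255 and the foot joint around column 345. The grip is at (299,212). Now I'll take the grip.

Request:
step_arm --targets '[[[0.0028, -0.0158, 0.02, 0], [0, 0, 0.06, 0], [0, 0, 0.04, 0], [0, 0, 0, 0], [0, 0, 0, 0]]]' --claw 0.6

```text
t: 20.48
eef_pos: [0.4507, -0.0904, 0.0911]
tcp_rot: [[0.994, 0.108, 0.002], [0.108, -0.994, -0.0], [0.002, 0.0, -1.0]]
ft_force: [0.7, 0.6, 0.2]
finger_gap: 0.0514
grip_force: 0.0
```

```bash
python3 go.py .4495 -.0902 .035 6.2
```

```text
shift tool [-0.0013 -0.0003  0.0561] turn 0.02 phi -83.78 p [ 0.4507 -0.0904  0.0911] gap 0.0514 t 20.475 J [ 11.   3.  -3. 119.   0.  58. -76.] F [0.7 0.6 0.2]
```

Request:
step_arm --targets '[[[-0.001, 0, 0.02, 0], [0, 0, 0.02, 0], [0, 0, 0.015, 0], [0, 0, 0, 0], [0, 0, 0, 0]]]'

```text
t: 21.1
eef_pos: [0.4491, -0.0906, 0.0358]
tcp_rot: [[0.994, 0.108, 0.002], [0.108, -0.994, -0.0], [0.002, 0.001, -1.0]]
ft_force: [-0.3, -0.0, -0.3]
finger_gap: 0.0512
grip_force: 0.0
```

Request:
step_arm --targets '[[[0, 0, 0, 0], [0, 0, 0, 0], [0, 0, 0, 0], [0, 0, 0, 0]]]' --claw 0.05 --squeeze 40

```text
t: 21.6
eef_pos: [0.4487, -0.0903, 0.0356]
tcp_rot: [[0.994, 0.108, 0.001], [0.108, -0.994, -0.0], [0.001, 0.0, -1.0]]
ft_force: [-1.7, 0.2, 5.9]
finger_gap: 0.0211
grip_force: 40.7
```

```bash
python3 go.py .6325 -.0528 .035 5.2;python3 go.py .5 -.0648 .035 5.2
```

```text
shift tool [ 0.1868 -0.0174  0.0008] turn 1.02 phi -83.78 p [ 0.4487 -0.0903  0.0356] gap 0.0211 t 21.6 J [ 11.   7.  -3. 122.   1.  51. -76.] F [-1.7  0.2  5.9]
shift tool [ 0.0538 -0.0198  0.0006] turn 1.02 phi -83.78 p [ 0.4487 -0.0903  0.0356] gap 0.0211 t 21.6 J [ 11.   7.  -3. 122.   1.  51. -76.] F [-1.7  0.2  5.9]
```

Request:
step_arm --targets '[[[0.004, -0.004, -0.0004, 0.5], [0.008, -0.006, 0, 0.5], [0.008, -0.006, 0, 0], [0.008, -0.0045, 0, 0], [0.005, 0, 0, 0]]]'

```text
t: 22.22
eef_pos: [0.4743, -0.0694, 0.0355]
tcp_rot: [[0.996, 0.088, -0.011], [0.088, -0.996, -0.002], [-0.011, 0.001, -1.0]]
ft_force: [-23.4, -4.7, 27.7]
finger_gap: 0.0214
grip_force: 43.8
```

```bash
cat > car.py <<'E'
from jt import *
s=wsnap();w=wcloud(s);h=cv2.cvtColor(s["color"],cv2.COLOR_BGR2HSV);Z=w[...,2]
F=np.array([.720,-.045]);a=np.radians(5.2);u=np.array([np.cos(a),np.sin(a)]);v=np.array([-u[1],u[0]])
xl=(w[...,:2]-F)@u;yl=(w[...,:2]-F)@v
m=(abs(yl)<.1)&(xl>-.35)&(xl<.1)&(Z>.010)&(Z<.018)&(h[...,1]>100)
q=np.c_[xl[m],yl[m]].astype(np.float32)*1000;print("board in frame",m.sum(),cv2.minAreaRect(q))
m=(abs(yl)<.07)&(xl>-.25)&(xl<.1)&(Z>.045)&(Z<.0545)&(h[...,1]<90)
for sg in(1,-1):
    k=m&(yl*sg>.015);q=np.c_[xl[k],yl[k]].astype(np.float32)*1000;print(sg,len(q),len(q) and cv2.minAreaRect(q))
g=(s["p"][:2]-F);print("grip in frame",g@u,g@v,"F",np.round(status.get_state()["ft_force"],1))
E
python3 car.py; python3 go.py .6325 -.0528 .035 5.2
```

```text
board in frame 55026 ((-189.0072784423828, -2.8031387329101562), (128.8375244140625, 149.2720489501953), 89.71830749511719)
1 8074 ((-186.552490234375, 32.28446960449219), (113.11062622070312, 28.64132308959961), 2.4188742637634277)
-1 6596 ((-185.37196350097656, -35.84497833251953), (30.35746955871582, 116.36469268798828), 84.03955078125)
grip in frame -0.2468689255221601 -0.0020396211616626227 F [-14.8  -4.3  19.1]
shift tool [ 0.1589 -0.0026 -0.0013] turn -0.15 phi -84.95 p [ 0.4745 -0.0694  0.0355] gap 0.0213 t 22.275 J [  9.  10.  -4. 119.   1.  52. -81.] F [-14.8  -4.3  19.1]
```

Request:
step_arm --targets '[[[0.003, -0.0015, -0.001, -0.2], [0.004, -0.001, 0, 0], [0.004, 0, 0, 0], [0.004, 0, 0, 0]]]'

```text
t: 22.78
eef_pos: [0.4893, -0.0643, 0.0355]
tcp_rot: [[0.996, 0.093, -0.01], [0.093, -0.996, -0.001], [-0.01, 0.0, -1.0]]
ft_force: [-12.8, -2.3, 10.3]
finger_gap: 0.0216
grip_force: 41.5
```

```bash
python3 car.py; python3 go.py .6325 -.0528 .035 5.2
```

```text
board in frame 55025 ((-173.78286743164062, 0.908538818359375), (149.38108825683594, 129.11383056640625), 0.3294036388397217)
1 8178 ((-172.0116729736328, 35.38562774658203), (112.36409759521484, 31.651277542114258), 5.1034464836120605)
-1 6541 ((-170.484619140625, -32.92137908935547), (29.064645767211914, 115.00884246826172), 86.28018951416016)
grip in frame -0.2315211185517096 0.0017047974122186456 F [-7.6 -2.1  5.3]
shift tool [ 0.1425  0.002  -0.0006] turn 0.13 phi -84.67 p [ 0.4904 -0.0641  0.0355] gap 0.0213 t 22.825 J [  8.  12.  -4. 117.   1.  52. -81.] F [-7.6 -2.1  5.3]
```

Request:
step_arm --targets '[[[0.004, 0.001, 0, 0.2], [0.006, 0, 0, 0], [0.006, 0, 0, 0], [0.006, 0, 0, 0], [0.004, 0, 0, 0]]]'

```text
t: 23.45
eef_pos: [0.5156, -0.0624, 0.0355]
tcp_rot: [[0.996, 0.09, -0.009], [0.09, -0.996, -0.001], [-0.009, -0.0, -1.0]]
ft_force: [-12.0, -1.3, 10.0]
finger_gap: 0.0216
grip_force: 41.5
```

```bash
python3 car.py; python3 go.py .6325 -.0528 .035 5.2
```

```text
board in frame 55065 ((-147.11085510253906, 0.6745529174804688), (129.1704864501953, 149.46127319335938), 89.96623992919922)
1 8158 ((-145.3602294921875, 34.80967712402344), (112.83177185058594, 31.04958724975586), 4.742228031158447)
-1 6510 ((-143.49746704101562, -33.22693634033203), (28.939224243164062, 116.28527069091797), 85.935791015625)
grip in frame -0.2051335049184278 0.0012375401587524405 F [-9.2 -1.1  7. ]
shift tool [ 0.1165  0.001  -0.0003] turn -0.03 phi -84.83 p [ 0.5164 -0.0623  0.0356] gap 0.0215 t 23.5 J [  8.  15.  -4. 113.   2.  53. -82.] F [-9.2 -1.1  7. ]
```

Request:
step_arm --targets '[[[0.004, 0.0007, 0, 0], [0.006, 0, 0, 0], [0.007, 0, 0, 0], [0.007, 0, 0, 0], [0.006, 0, 0, 0]]]'

```text
t: 24.12
eef_pos: [0.5456, -0.0604, 0.0355]
tcp_rot: [[0.996, 0.09, -0.009], [0.09, -0.996, -0.001], [-0.009, -0.0, -1.0]]
ft_force: [-12.3, -1.0, 9.9]
finger_gap: 0.0217
grip_force: 41.3
```

```bash
python3 car.py; python3 go.py .6325 -.0528 .035 5.2
```

```text
board in frame 55023 ((-117.34504699707031, 0.0034637451171875), (128.62164306640625, 149.1593017578125), 89.887939453125)
1 8142 ((-115.23506927490234, 34.06770324707031), (112.7021255493164, 30.72675323486328), 4.206379413604736)
-1 6525 ((-113.07318115234375, -33.90010070800781), (29.410411834716797, 116.60392761230469), 85.54080200195312)
grip in frame -0.1750836450423994 0.0004793683550240249 F [-6.7 -1.2  5.4]
shift tool [ 0.0858  0.0004 -0.    ] turn -0.03 phi -84.83 p [ 0.547  -0.0602  0.0355] gap 0.0214 t 24.175 J [  7.  18.  -4. 109.   2.  54. -83.] F [-6.7 -1.2  5.4]
```

Request:
step_arm --targets '[[[0.006, 0, 0, 0], [0.008, 0, 0, 0], [0.008, 0, 0, 0], [0.008, 0, 0, 0], [0.006, 0, 0, 0]]]'

```text
t: 24.8
eef_pos: [0.5817, -0.0572, 0.0355]
tcp_rot: [[0.996, 0.09, -0.009], [0.09, -0.996, -0.001], [-0.009, 0.0, -1.0]]
ft_force: [-12.6, -1.1, 9.1]
finger_gap: 0.0209
grip_force: 41.3
```

```bash
python3 car.py; python3 go.py .6325 -.0528 .035 5.2
```

```text
board in frame 55026 ((-81.10216522216797, -0.1805419921875), (128.79782104492188, 149.23301696777344), 89.88298797607422)
1 8115 ((-78.9593505859375, 33.93177795410156), (112.7614974975586, 30.333471298217773), 4.093071937561035)
-1 6573 ((-77.33097839355469, -33.79790115356445), (29.576839447021484, 116.68397521972656), 85.72605895996094)
grip in frame -0.13885432622989297 0.000384807571200331 F [-8.3 -0.7  5.5]
shift tool [0.0498 0.0003 0.0002] turn -0.03 phi -84.83 p [ 0.5829 -0.057   0.0355] gap 0.0216 t 24.85 J [  7.  21.  -4. 104.   2.  55. -83.] F [-8.3 -0.7  5.5]
```

Request:
step_arm --targets '[[[0.006, 0, 0, 0], [0.008, 0, 0, 0], [0.008, 0, 0, 0], [0.008, 0, 0, 0], [0.006, 0, 0, 0]]]'

```text
t: 25.48
eef_pos: [0.6177, -0.054, 0.0356]
tcp_rot: [[0.996, 0.09, -0.009], [0.09, -0.996, -0.001], [-0.009, 0.0, -1.0]]
ft_force: [-11.3, -1.2, 9.3]
finger_gap: 0.0215
grip_force: 41.2
```

Request:
step_arm --targets '[[[0.003, 0, 0, 0], [0.003, 0, 0, 0], [0.002, 0, 0, 0], [0, 0, 0, 0]]]'

```text
t: 25.98
eef_pos: [0.6258, -0.0532, 0.0355]
tcp_rot: [[0.996, 0.09, -0.008], [0.09, -0.996, -0.001], [-0.008, 0.0, -1.0]]
ft_force: [-8.7, -1.0, 6.5]
finger_gap: 0.0212
grip_force: 41.0
```

```bash
python3 car.py
```

```text
board in frame 40329 ((-65.41249084472656, -0.19123077392578125), (128.7190704345703, 91.887451171875), 89.89056396484375)
1 3708 ((-51.515384674072266, 33.22340393066406), (80.32807159423828, 27.971052169799805), 6.9964470863342285)
-1 2078 ((-50.89964294433594, -32.662200927734375), (27.367042541503906, 80.75112915039062), 83.58141326904297)
grip in frame -0.09453827390547773 0.00032836921901191127 F [-9.  -0.4  7.2]
```

Around 6 mm remain; I'll creep to contact.

Request:
step_arm --targets '[[[0.002, 0, 0, 0], [0.002, 0, 0, 0], [0, 0, 0, 0]]]'

```text
t: 26.4
eef_pos: [0.6298, -0.0529, 0.0356]
tcp_rot: [[0.996, 0.09, -0.008], [0.09, -0.996, -0.001], [-0.008, 0.0, -1.0]]
ft_force: [-8.5, -0.6, 6.8]
finger_gap: 0.0217
grip_force: 41.0
```

Request:
step_arm --targets '[[[0.0015, 0, 0, 0], [0, 0, 0, 0], [0, 0, 0, 0]]]'

```text
t: 26.78
eef_pos: [0.6309, -0.0528, 0.0356]
tcp_rot: [[0.996, 0.09, -0.009], [0.09, -0.996, -0.001], [-0.009, 0.0, -1.0]]
ft_force: [-9.4, -0.6, 8.3]
finger_gap: 0.0211
grip_force: 41.3
```

Request:
step_arm --targets '[[[0.0015, 0, 0, 0], [0, 0, 0, 0], [0, 0, 0, 0]]]'

```text
t: 27.15
eef_pos: [0.6309, -0.0528, 0.0356]
tcp_rot: [[0.996, 0.09, -0.012], [0.09, -0.996, -0.001], [-0.012, 0.0, -1.0]]
ft_force: [-15.8, -0.8, 11.9]
finger_gap: 0.0212
grip_force: 41.6
```

Request:
step_arm --targets '[[[0.0015, 0, 0, 0], [0, 0, 0, 0], [0, 0, 0, 0]]]'

```text
t: 27.52
eef_pos: [0.6309, -0.0528, 0.0355]
tcp_rot: [[0.996, 0.09, -0.015], [0.09, -0.996, -0.001], [-0.015, -0.0, -1.0]]
ft_force: [-19.3, -2.5, 14.5]
finger_gap: 0.0216
grip_force: 42.1
```

```bash
python3 car.py
```

```text
board in frame 38064 ((-59.69580841064453, -2.698089599609375), (133.96925354003906, 92.75275421142578), 89.91270446777344)
1 2964 ((-49.98297882080078, 32.95395278930664), (73.23233032226562, 27.149194717407227), 7.921651363372803)
-1 859 ((-46.8745231628418, -26.022418975830078), (24.739238739013672, 75.93701171875), 69.05378723144531)
grip in frame -0.08948406538909444 0.00034660403048504367 F [-20.4  -1.   15.5]
```

Request:
step_arm --targets '[[[-0.0015, 0, 0, 0], [0, 0, 0, 0], [0, 0, 0, 0]]]'

```text
t: 27.95
eef_pos: [0.6309, -0.0528, 0.0356]
tcp_rot: [[0.996, 0.09, -0.012], [0.09, -0.996, -0.001], [-0.012, -0.0, -1.0]]
ft_force: [-15.8, -0.5, 11.3]
finger_gap: 0.0217
grip_force: 41.7
```

Request:
step_arm --targets '[[[0, 0, 0, 0], [0, 0, 0, 0], [0, 0, 0, 0], [0, 0, 0, 0]]]' --claw 0.6

```text
t: 28.45
eef_pos: [0.6365, -0.0517, 0.0362]
tcp_rot: [[0.996, 0.091, 0.0], [0.091, -0.996, -0.0], [0.0, 0.0, -1.0]]
ft_force: [-0.4, 0.6, 0.3]
finger_gap: 0.0514
grip_force: 0.0
```

Request:
step_arm --targets '[[[0, 0, -0.01, 0], [0, 0, -0.03, 0], [0, 0, -0.06, 0], [0, 0, -0.06, 0], [0, 0, -0.04, 0]]]'

```text
t: 29.08
eef_pos: [0.6373, -0.0517, 0.2409]
tcp_rot: [[0.996, 0.091, 0.005], [0.091, -0.996, -0.0], [0.005, 0.001, -1.0]]
ft_force: [0.9, 0.1, -0.1]
finger_gap: 0.0511
grip_force: 0.0
```

Request:
step_arm --targets '[[[-0.05, 0, -0.03, 0], [-0.06, 0, -0.03, 0], [-0.03, 0, 0, 0], [0, 0, 0, 0], [0, 0, 0, 0]]]'

```text
t: 29.7
eef_pos: [0.5014, -0.0639, 0.2947]
tcp_rot: [[0.996, 0.091, 0.001], [0.091, -0.996, -0.0], [0.001, 0.0, -1.0]]
ft_force: [0.2, -0.2, 0.3]
finger_gap: 0.0513
grip_force: 0.0
```

```bash
python3 - <<'E'
from jt import *
exec(open("car.py").read())
m=(abs(yl)<.025)&(xl<-.06)&(xl>-.13)&(Z>.057)&(Z<.067);q=np.c_[xl[m],yl[m]].astype(np.float32)*1000;print("grip in frame mm",m.sum(),len(q) and cv2.minAreaRect(q))
S=1600;a=rect(s,.04,.55,.9,-.2,.12,S);cv2.imwrite("pics/w6.png",a)
E
```

```text
board in frame 7930 ((-52.11252975463867, 6.112361907958984), (139.70333862304688, 107.72697448730469), 89.85924530029297)
1 398 ((-26.674514770507812, 35.86527633666992), (29.742368698120117, 26.850238800048828), 1.6053255796432495)
-1 218 ((-17.642627716064453, -36.03498077392578), (11.587133407592773, 26.8707218170166), 0.26529043912887573)
grip in frame -0.21943309506412578 0.0010097770602955775 F [-0.7 -0.  -0.3]
grip in frame mm 689 ((-89.0616226196289, -0.1922435760498047), (30.66078758239746, 21.491086959838867), 0.03681081533432007)
```

View pics/w6.png

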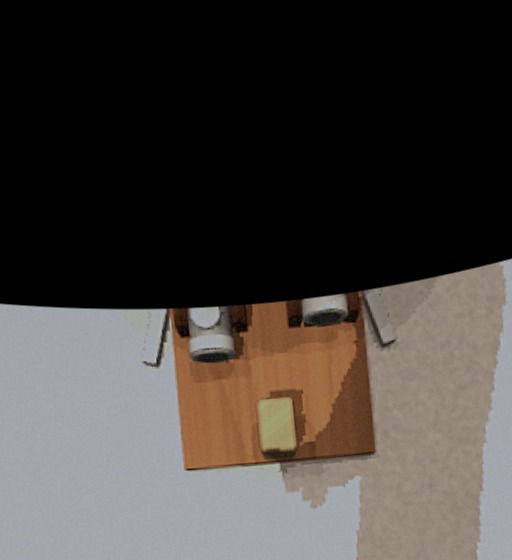

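The carrier looks home, but the grip measures 1 mm short, which is within calibration error. I'll check the end-stop gap through the lens from above.

Request:
step_arm --targets '[[[0, 0, 0, -10.6], [0, 0, 0, -10.6], [0, 0, 0, -10.6], [0, 0, 0, -10.6], [0, 0, 0, -10.6]]]'

```text
t: 30.38
eef_pos: [0.5017, -0.0637, 0.2935]
tcp_rot: [[0.521, 0.853, -0.001], [0.853, -0.521, 0.0], [-0.0, -0.001, -1.0]]
ft_force: [0.0, -0.1, 0.2]
finger_gap: 0.0514
grip_force: 0.0
```

Request:
step_arm --targets '[[[0, 0, 0, -10.6], [0, 0, 0, -10.6], [0, 0, 0, -10.6], [-0.04, 0.06, 0, 0], [-0.04, 0.06, 0, 0]]]'

```text
t: 31.0
eef_pos: [0.607, -0.1334, 0.2939]
tcp_rot: [[-0.002, 1.0, 0.0], [1.0, 0.002, 0.0], [0.0, 0.0, -1.0]]
ft_force: [1.1, 0.7, 1.0]
finger_gap: 0.0516
grip_force: 0.0
```

Request:
step_arm --targets '[[[0, 0.06, 0, 0], [0, 0.03, 0, 0], [0, 0, 0, 0], [0, 0, 0, 0]]]'

```text
t: 31.5
eef_pos: [0.6947, -0.1333, 0.2932]
tcp_rot: [[-0.0, 1.0, -0.002], [1.0, 0.0, 0.0], [0.0, -0.002, -1.0]]
ft_force: [-0.5, 1.6, -0.2]
finger_gap: 0.0511
grip_force: 0.0
```

```bash
python3 - <<'E'
from h import *
s=wsnap();print(s["p"]);cv2.imwrite("pics/w7.png",rect(s,.014,.64,.88,-.16,.09,2300))
import pickle;pickle.dump(s,open("w7.pkl","wb"))
E
```

```text
[ 0.69471679 -0.13328308  0.29320131]
```

View pics/w7.png

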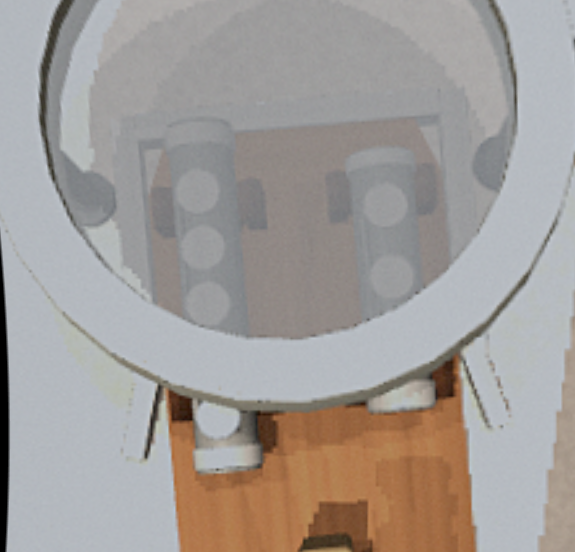

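Through the lens, the carrier's front edge meets the end stop along (240,130)–(430,118) with no gap. Both joints lie in their cradles, at about (205,250) and (385,230). Handing in.

```bash
python3 -c "
from rig import bot
print(bot.job_done())"
```

```text
the job is handed in; nothing more can be done
None
```

The body joint and foot joint are seated and centred in the carrier's two cradles, and the carrier is home against the end stop under the lamp; I handed the job in after about 31.5 s of robot time, with the arm clear of everything.

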